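# Show which hob control was left on

### The arm

A 7-joint arm with a two-finger parallel gripper is mounted at the origin on the work surface. World frame = base frame: x ahead of the robot, y to its left, z up, the work surface at z = 0. Lengths are in mm, angles in rad, forces in N, time in s.
With the tool pointing down it reaches from about 400 to 875 mm from the base axis. Payload 19.3 kg.
Tool frame: the origin (TCP) lies between the finger pads, 19 mm behind the fingertips; this is the grasp point; z points along the fingers, y is the line along which they close (so a half turn about z gives the same grasp; the last joint's range is limited). The gripper opens to 85 mm and grips with 20 to 120 N. Pads are 22 mm wide; open, the fingers measure 114 mm over their backs; the gripper's body (76 mm by 85 mm) begins 54 mm behind the grasp point. The pads swing forward as they close: fully open they stand 13 mm farther back than shut.
Start: joints at [-1.176, 0.521, -0.036, 1.599, 0.021, 1.021, -0.113], TCP at [280.169, 558.678, 249.991] pointing down, gripper open.
Joint ranges: [-2.91, 2.91], [-0.3, 2.13], [-1.5, 1.42], [0.17, 2.43], [-1.26, 4.41], [0.16, 1.93], [-2.52, 2.52]. Speed limits (rad/s): [1.89, 1.89, 2.39, 2.39, 3.01, 3.01, 3.01].

### API

Orientations are given as a unit quaternion [x, y, z, w].
In Python, from rig import telemetry, vision, job gives the robot as it stands.
- The arm moves only by the tool servo_tool, never from a script. Its arguments are lists of equal length, an entry for each row: "twist": the turn, a rotation vector about the world's x, y, z as a fraction of full scale, a list of three; "translation": the shift along the world's x, y, z as a fraction of full scale, a list of three; "gripper": the closure, from 0 (fully open) to 1 (shut). A call has 1 to 5 rows; each row is the pose to reach, as a shift and turn from the pose commanded when the call began, turning the shorter way round; what a row does not reach only later rows make up. Full scale, the value 1, is 400 mm for a shift and 360 degrees for a turn. A row lasts 1/12 s, in which the tool goes at most 41.7 mm and 7.16 degrees, less where a joint would pass 70% of its speed; a pose out of reach is approached as far as the arm can. A call with a number of a shift or a turn outside -1 to 1 is refused whole. A call with a gripper value outside its range is refused whole. The fingers move at their own pace and stop on an object; "newtons" is the grip in N (left out, the last holds). Time passes only in rows, so rows that repeat a pose let the fingers close. It gives the time, the measured TCP pose, the force, the opening and the grip force at its end, in the units of the state.
- telemetry.read_state(): the state, without advancing time (a new reading comes with each control period).
- vision.camera(name): name is "scene" or "top"; returns a dict with "frame" (420x560x3 uint8, blue, green, red), "fx", "fy", "cx", "cy" (pixels), "world_from_camera" (4x4, takes a point from camera to world coordinates). Camera axes: x right, y up, looking along -z (the intrinsics and any distortion apply to the point x, -y, -z); pixel columns grow to the right and rows downward; lengths in mm; the calibration is good to about 2 mm. A picture is of the moment at which its call begins. There is no depth.
- job.close_job(): hands the job in; it is judged then, once.
Trained networks look in the newest picture that a camera, given by its name, has taken for a name from the list of things; names that differ only in an ending like _2 or _b are one class to them, and where a whole thing is asked for, a point or a joint stands for the part that bears it (a point fixed in the world has none). Each returns a list of dicts, best first, with "score" (0 to 1); they miss things now and then, are a little off and sometimes report something else, mostly with a low value. They report only what shows in the picture. A call takes as long as a camera call.
- vision.masks_of(name, camera): "region" (420x560 bool, what is visible of it) and "centre" ([column, row] in pixels, amid what is visible of it).
The state is a dict: "time": time; "joint_positions": joint angles; "qd": joint speeds; "joint_torque": joint torques, N m; "tcp_pos": TCP position; "ee_rot": TCP orientation; "force": force on the tool from outside, world axes, zero at the start; "moment": the same for the moment, N m; "opening": finger opening in mm; "grip_force": force on a finger pad.
Only numpy, scipy, OpenCV 4.12 (cv2) and the standard library are available. Lean on these libraries where they do the work, as an engineer would, in place of code of your own. Each camera call takes 0.05 s, during which the arm holds its last target. There are 200 camera calls.

### The job

Before the gas is opened at the wall, show the cook the mistake on the hob: exactly one of its three black controls has been left turned on. With the fingers pointing straight down and the fingertips held a few centimetres above it, point at that control and stay there for two seconds, then point in the same way at the middle of the burner that this control feeds, stay there for two seconds as well, and finish still pointing at that burner. Touch nothing at all, do not bring the fingers down to any other control or burner on the way, and leave everything on the counter where it is.

Things in the scene. Friction and masses are not known exactly. Their poses are not given: they have to be found in the camera images.
- hob: Fixed three-burner gas hob: steel plate 370 (x) x 500 mm (y), plate top 60 mm, black pan supports up to 109 mm above the counter. Origin: centre of underside. x points to the rear edge (away from the robot), y to the left, z up. The three controls stand along the right edge at y -195 mm, x +70, 0, -70 mm; beside each, three dots show the burner layout, its own burner's dot red.
- burner_left (a point): Centre of the top of the big left burner's black round cap (84 mm across, 84 mm above the counter), at hob x 0, y +155 mm. It is fed by the middle control of the three. The pan support leaves 27 mm radius open round the centre. z up.
- burner_rear (a point): Centre of the top of the rear burner's black round cap (68 mm across, 84 mm above the counter), at hob x +82, y -32 mm. It is fed by the control nearest the rear edge (hob x +70 mm). The pan support leaves 27 mm radius open round the centre. z up.
- burner_front (a point): Centre of the top of the small front burner's black round cap (52 mm across, 84 mm above the counter), at hob x -85, y -32 mm. It is fed by the control nearest the robot (hob x -70 mm). The pan support leaves 27 mm radius open round the centre. z up.
- knob_a_top (a point): Centre of the top of gas control A: a black round knob 44 mm across on a steel bezel, top 92 mm above the counter, with a white pointer line on top from its centre to its edge. Which of the three places in the column it occupies differs from run to run. z up.
- knob_a (a joint): Turn of gas control A in rad. 0 is off: the white pointer points to the hob's rear edge (hob +x), at a short black mark on the plate. It grows anticlockwise seen from above; a control that is on reads 0.9 to 2.6 (pointer turned 50 to 150 degrees, towards the burners or the robot). Stiff: it stays where it is.
- knob_b_top (a point): Centre of the top of gas control B: a black round knob 44 mm across on a steel bezel, top 92 mm above the counter, with a white pointer line on top from its centre to its edge. Which of the three places in the column it occupies differs from run to run. z up.
- knob_b (a joint): Turn of gas control B in rad. 0 is off: the white pointer points to the hob's rear edge (hob +x), at a short black mark on the plate. It grows anticlockwise seen from above; a control that is on reads 0.9 to 2.6 (pointer turned 50 to 150 degrees, towards the burners or the robot). Stiff: it stays where it is.
- knob_c_top (a point): Centre of the top of gas control C: a black round knob 44 mm across on a steel bezel, top 92 mm above the counter, with a white pointer line on top from its centre to its edge. Which of the three places in the column it occupies differs from run to run. z up.
- knob_c (a joint): Turn of gas control C in rad. 0 is off: the white pointer points to the hob's rear edge (hob +x), at a short black mark on the plate. It grows anticlockwise seen from above; a control that is on reads 0.9 to 2.6 (pointer turned 50 to 150 degrees, towards the burners or the robot). Stiff: it stays where it is.
- salt: Small white ceramic salt bowl, 52 mm across, 42 mm high, standing on the hob plate behind the controls (at the right rear corner). Origin: centre of its underside. To be left alone.
- matchbox: Blue matchbox 53 x 36 x 15 mm lying on the hob plate in front of the controls (right front corner). Origin: centre of its underside. To be left alone.
- oil: Oil dispenser: amber glass body 72 mm across, black spray head and handle, 175 mm high, standing in the black tray to the right of the hob. Origin: centre of its underside. To be left alone.
- pepper: Dark wooden pepper mill, 52 mm across, 146 mm high, standing in the same tray. Origin: centre of its underside. To be left alone.
- kettle: Steel electric kettle with black handle, 160 mm across (handle reaches 135 mm from its axis), 207 mm high, standing on its 22 mm base to the left of the hob. Origin: centre of its underside. To be left alone.

How it is judged (in metres and radians):
On the way, in this order (a step that is already met when the one before it is completed fails the run):
1. the fingers point down at the control that is on, over it and just clear of it, and dwell (horizontal distance between the grasp point and knob_b_top below 0.022 m and z of the grasp point in the frame of knob_b_top between 0.02 and 0.095 m and angle between the grasp point's own z axis and vertical above 2.6 rad), for 1.5 s.
2. the fingers point down at the middle of the burner that this control feeds, just above it, and dwell (((x of knob_b_top in the frame of hob above 0.035 m and horizontal distance between the grasp point and burner_rear below 0.025 m and z of the grasp point in the frame of burner_rear between 0.02 and 0.115 m and angle between the grasp point's own z axis and vertical above 2.6 rad) or (x of knob_b_top in the frame of hob between -0.035 and 0.035 m and horizontal distance between the grasp point and burner_left below 0.025 m and z of the grasp point in the frame of burner_left between 0.02 and 0.115 m and angle between the grasp point's own z axis and vertical above 2.6 rad) or (x of knob_b_top in the frame of hob below -0.035 m and horizontal distance between the grasp point and burner_front below 0.025 m and z of the grasp point in the frame of burner_front between 0.02 and 0.115 m and angle between the grasp point's own z axis and vertical above 2.6 rad))), for 1.5 s.
At the end, for the whole second after the job is handed in: The tool still points down (within 30 degrees of vertical) at the burner fed by the turned-on control: TCP within 25 mm of its centre horizontally and 20 to 115 mm above its cap (fingertips about 1 to 96 mm above). Bystanders are within 8 mm of their starts (((x of knob_b_top in the frame of hob above 0.035 m and horizontal distance between the grasp point and burner_rear below 0.025 m and z of the grasp point in the frame of burner_rear between 0.02 and 0.115 m and angle between the grasp point's own z axis and vertical above 2.6 rad) or (x of knob_b_top in the frame of hob between -0.035 and 0.035 m and horizontal distance between the grasp point and burner_left below 0.025 m and z of the grasp point in the frame of burner_left between 0.02 and 0.115 m and angle between the grasp point's own z axis and vertical above 2.6 rad) or (x of knob_b_top in the frame of hob below -0.035 m and horizontal distance between the grasp point and burner_front below 0.025 m and z of the grasp point in the frame of burner_front between 0.02 and 0.115 m and angle between the grasp point's own z axis and vertical above 2.6 rad)) and distance of each of salt, matchbox, oil, pepper, kettle from where it was at the start of the episode below 0.008 m); the robot touches nothing.
It fails at once if the robot touches something (contact force between any of the arm, the fingers and anything else above 0.5 N).
It fails at once if the fingers are brought down to a control that is off ((horizontal distance between the grasp point and knob_a_top below 0.02 m and z of the grasp point in the frame of knob_a_top between -0.05 and 0.08 m) or (horizontal distance between the grasp point and knob_c_top below 0.02 m and z of the grasp point in the frame of knob_c_top between -0.05 and 0.08 m)).
It fails at once if the fingers are brought down to a burner that the turned-on control does not feed ((not (x of knob_b_top in the frame of hob above 0.035 m) and horizontal distance between the grasp point and burner_rear below 0.02 m and z of the grasp point in the frame of burner_rear between -0.05 and 0.08 m) or (not (x of knob_b_top in the frame of hob between -0.035 and 0.035 m) and horizontal distance between the grasp point and burner_left below 0.02 m and z of the grasp point in the frame of burner_left between -0.05 and 0.08 m) or (not (x of knob_b_top in the frame of hob below -0.035 m) and horizontal distance between the grasp point and burner_front below 0.02 m and z of the grasp point in the frame of burner_front between -0.05 and 0.08 m)).
It fails at once if a bystander is moved or lifted (distance of any of salt, matchbox, oil, pepper, kettle from where it was at the start of the episode above 0.01 m).
It fails at once if a control is turned (value of joint any of knob_a, knob_c above 0.1 rad or value of joint knob_b below 0.8 rad or value of joint knob_b above 2.7 rad).
It also fails if it takes over 38 s, if anything falls off the work surface, if the arm or the gripper's body presses on something with over 40 N, if the wrist force passes 120 N, or if a joint passes its speed limit or range.

## Working session

There is one attempt and no reset: what is moved stays moved. The work goes in short steps, Python scripts to look and compute and a tool call to move; the robot and the scene stay as the last step left them, time stands still between calls to the robot, and variables do not carry over. Pictures are saved under pics/ and viewed, at most 10 in all, crops included, and the job is handed in when it is done.

Besides the shell and the picture viewer there is one more tool, called after "Emit:" by a JSON object that holds its "op" and its "data". servo_tool: Moves the arm, as the interface text tells. Its arguments: {"type":"object","properties":{"twist":{"type":"array"},"translation":{"type":"array"},"gripper":{"type":"array"},"newtons":{"type":"number"}},"required":["twist","translation","gripper"]}

```bash
mkdir -p pics; cat > h.py <<'E'
import numpy as np
def ray(c,p):
    T=np.array(c["world_from_camera"]);d=np.array([(p[0]-c["cx"])/c["fx"],-(p[1]-c["cy"])/c["fy"],-1.])
    return T[:3,3],T[:3,:3]@d
def at(c,p,z):
    o,d=ray(c,p);return o+d*(z-o[2])/d[2]
def proj(c,X):
    T=np.array(c["world_from_camera"]);q=T[:3,:3].T@(np.array(X)-T[:3,3])
    return np.array([c["cx"]+c["fx"]*q[0]/-q[2],c["cy"]-c["fy"]*q[1]/-q[2]])
E
python3 - <<'E'
from rig import telemetry,vision
import cv2,pickle
from h import *
for n in("top","scene"):
    c=vision.camera(n);pickle.dump(c,open(n+".pkl","wb"));cv2.imwrite(f"pics/{n}.png",c["frame"])
    print(n,{k:v for k,v in c.items() if k not in("frame","world_from_camera")},np.array(c["world_from_camera"]).round(2).tolist())
    for o,z in(("hob",60),("knob_a_top",92),("salt",80),("matchbox",75),("oil",100),("pepper",100),("kettle",150)):
        for m in vision.masks_of(o,n)[:4]:print(n,o,round(m["score"],2),np.round(m["centre"]),at(c,m["centre"],z).round(),m["region"].sum())
s=telemetry.read_state();print(s["time"],s["tcp_pos"],s["ee_rot"])
E
```

```text
top {'fx': 478.9067599545837, 'fy': 478.9067599545837, 'cx': 276.4118783871496, 'cy': 212.12666931184518} [[-0.01, 1.0, -0.1, 437.74], [-1.0, -0.01, -0.0, 18.25], [-0.0, 0.1, 1.0, 1395.71], [0.0, 0.0, 0.0, 1.0]]
top hob 0.77 [250. 211.] [572.  94.  60.] 22321
top knob_a_top 0.68 [325. 215.] [ 557. -113.   92.] 200
top salt 0.81 [335. 166.] [ 695. -145.   80.] 256
top matchbox 0.54 [324. 266.] [ 416. -109.   75.] 273
top oil 0.68 [456. 260.] [ 430. -460.  100.] 1141
top pepper 0.71 [328. 267.] [ 414. -117.  100.] 256
top pepper 0.63 [441. 219.] [ 543. -426.  100.] 476
top pepper 0.17 [251. 211.] [568.  89. 100.] 22091
top kettle 0.62 [100. 259.] [439. 479. 150.] 4083
scene {'fx': 442.4219028550417, 'fy': 442.4219028550417, 'cx': 279.012062293788, 'cy': 211.56369036984424} [[0.76, -0.56, 0.32, 1062.14], [0.65, 0.66, -0.39, -565.22], [0.01, 0.5, 0.86, 1386.26], [0.0, 0.0, 0.0, 1.0]]
scene hob 0.78 [294. 204.] [588.  87.  60.] 12940
scene knob_a_top 0.68 [248. 239.] [ 571. -129.   92.] 167
scene knob_a_top 0.62 [293. 209.] [611.  53.  92.] 12913
scene salt 0.74 [276. 266.] [ 698. -140.   80.] 190
scene matchbox 0.58 [221. 211.] [ 421. -107.   75.] 180
scene matchbox 0.2 [239. 226.] [ 507. -109.   75.] 147
scene oil 0.93 [144. 284.] [ 436. -454.  100.] 945
scene oil 0.49 [175. 310.] [ 567. -449.  100.] 447
scene pepper 0.83 [175. 311.] [ 570. -451.  100.] 407
scene pepper 0.33 [332. 108.] [440. 499. 100.] 2437
scene kettle 0.87 [336. 108.] [475. 467. 150.] 2435
scene kettle 0.41 [250. 238.] [ 596. -144.  150.] 150
0.8 [280.14864404 558.66947059 250.00804657] [ 2.30343169e-01  9.73109462e-01 -8.50541553e-06 -1.29489807e-05]
```

View pics/top.png

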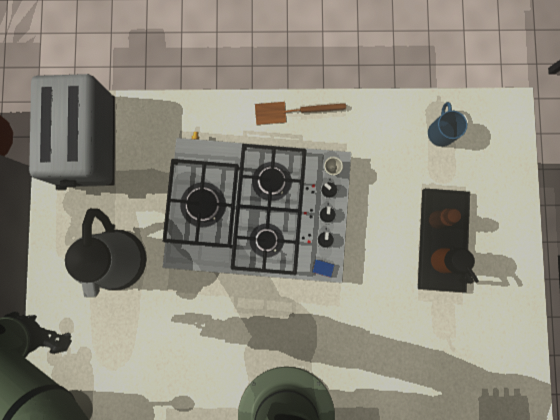

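View pics/scene.png

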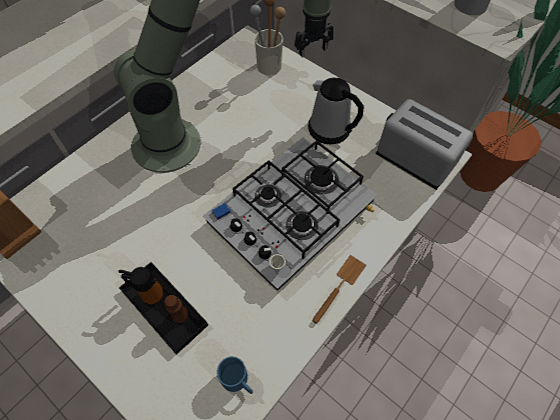

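The top view shows the controls near (329,189), (327,213) and (326,240), and the burners at (202,204), (271,181) and (266,240). I'll fit the hob pose and zoom in on the pointers.

```bash
cat > fit.py <<'E'
import cv2,pickle
from h import *
from scipy.optimize import least_squares
L=np.array([[70,-195,92],[0,-195,92],[-70,-195,92],[0,155,84],[82,-32,84],[-85,-32,84]],float)
P={"top":[(329,189),(327,213),(326,240),(202,204),(271,181),(266,240)],"scene":[(265,253),(250,239),(236,225),(321,178),(302,223),(268,194)]}
C={n:pickle.load(open(n+".pkl","rb")) for n in P}
def W(v):
    c,s=np.cos(v[2]),np.sin(v[2]);return np.c_[v[0]+c*L[:,0]-s*L[:,1],v[1]+s*L[:,0]+c*L[:,1],L[:,2]]
def res(v,ns=("top","scene")):return np.concatenate([(np.array([proj(C[n],X) for X in W(v)])-P[n]).ravel() for n in ns])
for ns in(("top",),("scene",),("top","scene")):
    r=least_squares(res,[560,80,0],args=(ns,),x_scale=[10,10,.1],loss="soft_l1");print(ns,r.x.round(3));print(W(r.x).round().tolist());print(res(r.x,ns).reshape(-1,2).round(1).tolist())
ims=[]
for n,(u,v) in(("top",(322,214)),("scene",(252,240))):
    f=cv2.resize(C[n]["frame"][v-40:v+40,u-35:u+35],None,fx=5.6,fy=5.6,interpolation=cv2.INTER_CUBIC);ims.append(f)
cv2.imwrite("pics/crop.png",np.hstack(ims))
E
python3 fit.py
```

```text
('top',) [ 5.75448e+02  7.44860e+01 -8.70000e-02]
[[628.0, -126.0, 92.0], [558.0, -120.0, 92.0], [489.0, -114.0, 92.0], [589.0, 229.0, 84.0], [654.0, 35.0, 84.0], [488.0, 50.0, 84.0]]
[[0.6, -0.2], [0.8, 1.0], [-0.0, -0.4], [-1.2, 0.1], [-0.2, -0.8], [-0.2, 0.4]]
('scene',) [ 5.88971e+02  6.88530e+01 -7.60000e-02]
[[644.0, -131.0, 92.0], [574.0, -126.0, 92.0], [504.0, -120.0, 92.0], [601.0, 223.0, 84.0], [668.0, 31.0, 84.0], [502.0, 43.0, 84.0]]
[[0.1, -0.7], [0.1, -0.4], [-0.4, 0.3], [0.4, -0.7], [0.4, 1.2], [-0.6, 0.5]]
('top', 'scene') [ 5.80191e+02  7.40970e+01 -8.10000e-02]
[[634.0, -126.0, 92.0], [564.0, -120.0, 92.0], [495.0, -115.0, 92.0], [593.0, 229.0, 84.0], [659.0, 36.0, 84.0], [493.0, 49.0, 84.0]]
[[0.5, -2.4], [0.9, -1.1], [0.3, -2.6], [-1.1, -1.2], [-0.2, -2.6], [0.2, -1.4], [-1.2, -3.5], [-1.0, -3.3], [-1.4, -2.5], [-0.4, -2.8], [-0.8, -1.3], [-1.5, -1.9]]
```

View pics/crop.png

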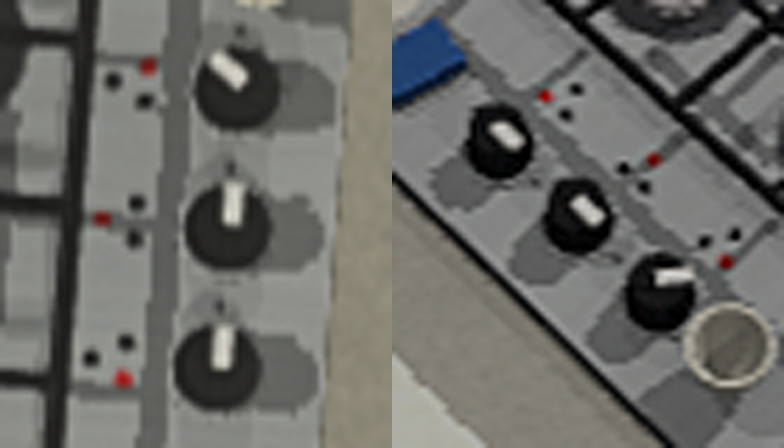

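The crops show the rear control's white pointer turned about 45–50° towards the burners, while the other two point at their marks. So the rear control is the one left on, and it feeds the rear burner. The two cameras disagree by about 15 mm in x, and I'll settle that using the robot in view. First I travel high.

Emit:
{"op": "servo_tool", "data": {"twist": [[0, 0, 0], [0, 0, 0], [0, 0, 0], [0, 0, 0], [0, 0, 0]], "translation": [[0.04, -0.08, 0.04], [0.08, -0.16, 0.08], [0.12, -0.24, 0.12], [0.16, -0.32, 0.16], [0.2, -0.4, 0.2]], "gripper": [1, 1, 1, 1, 1]}}

```text
time: 1.22
tcp_pos: [360.6, 397.0, 330.8]
ee_rot: [0.23, 0.973, 0.0, 0.0]
force: [1.1, 0.0, -0.2]
opening: 25.7
grip_force: 0.0
```

Emit:
{"op": "servo_tool", "data": {"twist": [[0, 0, 0], [0, 0, 0], [0, 0, 0], [0, 0, 0], [0, 0, 0]], "translation": [[0.04, -0.08, 0], [0.08, -0.16, 0], [0.12, -0.24, 0], [0.16, -0.32, 0], [0.2, -0.4, 0]], "gripper": [1, 1, 1, 1, 1]}}

```text
time: 1.63
tcp_pos: [440.6, 237.0, 330.3]
ee_rot: [0.23, 0.973, 0.0, 0.0]
force: [0.8, 0.7, -0.2]
opening: 0.2
grip_force: 0.0
```

Emit:
{"op": "servo_tool", "data": {"twist": [[0, 0, 0], [0, 0, 0], [0, 0, 0], [0, 0, 0], [0, 0, 0]], "translation": [[0.04, -0.08, 0], [0.08, -0.16, 0], [0.12, -0.24, 0], [0.16, -0.32, 0], [0.2, -0.4, 0]], "gripper": [1, 1, 1, 1, 1]}}

```text
time: 2.05
tcp_pos: [520.7, 77.0, 330.2]
ee_rot: [0.23, 0.973, 0.0, 0.0]
force: [0.9, 1.1, -0.9]
opening: -0.1
grip_force: 0.0
```

Emit:
{"op": "servo_tool", "data": {"twist": [[0, 0, 0], [0, 0, 0], [0, 0, 0], [0, 0, 0], [0, 0, 0]], "translation": [[0.05, -0.09, 0], [0.1, -0.18, 0], [0.15, -0.27, 0], [0.2, -0.36, 0], [0.25, -0.45, 0]], "gripper": [1, 1, 1, 1, 1]}}

```text
time: 2.47
tcp_pos: [620.8, -103.2, 330.1]
ee_rot: [0.23, 0.973, 0.0, 0.0]
force: [0.3, 0.9, 1.5]
opening: -0.3
grip_force: 0.0
```

Emit:
{"op": "servo_tool", "data": {"twist": [[0, 0, 0], [0, 0, 0], [0, 0, 0], [0, 0, 0]], "translation": [[0.02, -0.06, -0.06], [0.02, -0.06, -0.16], [0.02, -0.06, -0.25], [0.02, -0.06, -0.25]], "gripper": [1, 1, 1, 1]}}

```text
time: 2.8
tcp_pos: [625.3, -125.0, 223.6]
ee_rot: [0.231, 0.973, -0.001, -0.005]
force: [-0.7, 0.8, -0.8]
opening: -0.3
grip_force: 0.0
```

```bash
sed -i 's/^P=.*/P={"top":[(330.4,189),(328.6,214),(326.8,239.7),(202,204),(271,181),(266,240)],"scene":[(264.3,250.5),(250.2,235.7),(235.4,222.7),(321,177),(302,221.5),(268,193)]}/' fit.py; python3 fit.py
python3 - <<'E'
from rig import telemetry,vision
import cv2
from h import *
s=telemetry.read_state();t=np.array(s["tcp_pos"]);tip=t-[0,0,19];ims=[];print(s["time"],t)
for n in("top","scene"):
    c=vision.camera(n);q=proj(c,tip);print(n,q);u,v=np.round(q).astype(int)
    f=cv2.resize(c["frame"][v-50:v+50,u-45:u+45],None,fx=4.4,fy=4.4,interpolation=cv2.INTER_CUBIC)
    cv2.drawMarker(f,tuple(((q-[u-45,v-50]+.5)*4.4).astype(int).tolist()),(0,0,255),0,12);ims.append(f)
cv2.imwrite("pics/c2.png",np.hstack(ims))
E
```

```text
('top',) [ 5.75338e+02  7.26260e+01 -8.90000e-02]
[[628.0, -128.0, 92.0], [558.0, -122.0, 92.0], [488.0, -115.0, 92.0], [589.0, 227.0, 84.0], [654.0, 33.0, 84.0], [488.0, 48.0, 84.0]]
[[-0.1, -0.1], [-0.2, 0.2], [-0.2, 0.0], [-0.5, 0.1], [0.6, -0.7], [0.5, 0.4]]
('scene',) [ 5.84509e+02  7.42230e+01 -8.70000e-02]
[[637.0, -126.0, 92.0], [568.0, -120.0, 92.0], [498.0, -114.0, 92.0], [598.0, 229.0, 84.0], [663.0, 35.0, 84.0], [497.0, 50.0, 84.0]]
[[0.2, -0.4], [-0.5, 0.5], [0.0, 0.2], [0.7, -1.0], [0.1, 1.0], [-0.4, -0.4]]
('top', 'scene') [ 5.78395e+02  7.31730e+01 -8.70000e-02]
[[631.0, -127.0, 92.0], [562.0, -121.0, 92.0], [492.0, -115.0, 92.0], [592.0, 228.0, 84.0], [657.0, 34.0, 84.0], [491.0, 49.0, 84.0]]
[[-0.4, -1.4], [-0.4, -1.1], [-0.4, -1.2], [-0.7, -0.9], [0.3, -1.9], [0.3, -0.7], [-1.4, -1.3], [-2.1, -0.3], [-1.5, -0.6], [-0.8, -1.7], [-1.5, 0.2], [-2.0, -1.2]]
2.8 [ 625.32896839 -124.96979685  223.55583726]
top [334.06821858 183.36638429]
scene [260.88593974 231.45930901]
```

View pics/c2.png

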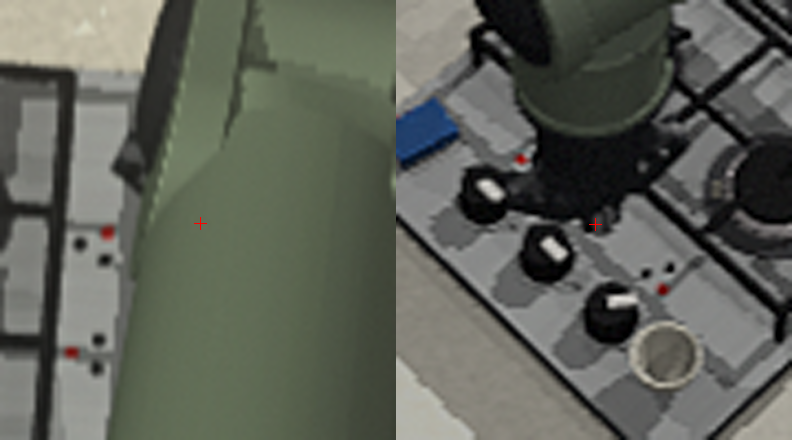

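The scene crop shows the real fingertip about 2 px right of its projection. That matches the residual of the combined fit, so I'll use it: control at (631,-127) and rear burner at (657,34). Now descending over the control.

Emit:
{"op": "servo_tool", "data": {"twist": [[0, 0, 0], [0, 0, 0], [0, 0, 0], [0, 0, 0], [0, 0, 0]], "translation": [[0, 0, -0.02], [0.01, -0.005, -0.07], [0.01, -0.005, -0.12], [0.01, -0.005, -0.16], [0.01, -0.005, -0.18]], "gripper": [1, 1, 1, 1, 1]}}

```text
time: 3.32
tcp_pos: [632.6, -127.0, 158.1]
ee_rot: [0.23, 0.973, 0.0, 0.0]
force: [0.2, -0.0, 0.9]
opening: -0.1
grip_force: 0.0
```

Emit:
{"op": "servo_tool", "data": {"twist": [[0, 0, 0], [0, 0, 0], [0, 0, 0], [0, 0, 0], [0, 0, 0]], "translation": [[0, 0, 0], [0, 0, 0], [0, 0, 0], [0, 0, 0], [0, 0, 0]], "gripper": [1, 1, 1, 1, 1]}}

```text
time: 3.73
tcp_pos: [632.6, -127.3, 159.0]
ee_rot: [0.23, 0.973, 0.0, 0.001]
force: [-0.2, -0.4, 0.3]
opening: 0.1
grip_force: 0.0
```

```bash
python3 - <<'E'
from rig import telemetry,vision
import cv2
from h import *
s=telemetry.read_state();t=np.array(s["tcp_pos"]);tip=t-[0,0,19];print(s["time"],t)
c=vision.camera("scene");f=cv2.resize(c["frame"][190:290,200:320],None,fx=6,fy=6,interpolation=cv2.INTER_CUBIC)
for X,k in((tip,(0,0,255)),((631,-127,92),(0,255,0))):
    q=proj(c,X);print(q);cv2.drawMarker(f,tuple(((q-[200,190]+.5)*6).astype(int).tolist()),k,0,12)
cv2.imwrite("pics/c3.png",f)
E
```

```text
3.7333 [ 632.61660164 -127.32746234  158.99845137]
[262.74854001 242.88277486]
[262.8308994  249.09664809]
```

View pics/c3.png

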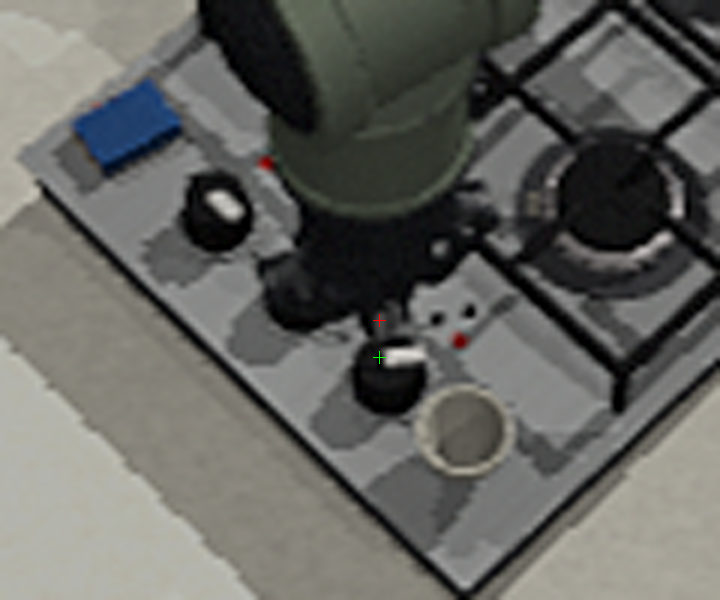

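The fingertip, near (388,330) in the crop, is right above the control's centre near (390,358), with the same camera offset on both. I'll dwell here.

Emit:
{"op": "servo_tool", "data": {"twist": [[0, 0, 0], [0, 0, 0], [0, 0, 0], [0, 0, 0], [0, 0, 0]], "translation": [[0, 0, 0], [0, 0, 0], [0, 0, 0], [0, 0, 0], [0, 0, 0]], "gripper": [1, 1, 1, 1, 1]}}

```text
time: 4.2
tcp_pos: [632.2, -127.3, 158.0]
ee_rot: [0.23, 0.973, -0.0, -0.0]
force: [-0.0, -0.5, -0.9]
opening: 0.2
grip_force: 0.0
```

Emit:
{"op": "servo_tool", "data": {"twist": [[0, 0, 0], [0, 0, 0], [0, 0, 0], [0, 0, 0], [0, 0, 0]], "translation": [[0, 0, 0], [0, 0, 0], [0, 0, 0], [0, 0, 0], [0, 0, 0]], "gripper": [1, 1, 1, 1, 1]}}

```text
time: 4.62
tcp_pos: [632.1, -127.3, 158.0]
ee_rot: [0.23, 0.973, -0.0, -0.0]
force: [-0.4, 0.1, -0.4]
opening: 0.4
grip_force: 0.0
```

Emit:
{"op": "servo_tool", "data": {"twist": [[0, 0, 0], [0, 0, 0], [0, 0, 0], [0, 0, 0], [0, 0, 0]], "translation": [[0, 0, 0], [0, 0, 0], [0, 0, 0], [0, 0, 0], [0, 0, 0]], "gripper": [1, 1, 1, 1, 1]}}

```text
time: 5.03
tcp_pos: [632.2, -127.3, 158.0]
ee_rot: [0.23, 0.973, -0.0, -0.0]
force: [-0.2, -0.3, -0.3]
opening: -0.0
grip_force: 0.0
```

Emit:
{"op": "servo_tool", "data": {"twist": [[0, 0, 0], [0, 0, 0], [0, 0, 0], [0, 0, 0], [0, 0, 0]], "translation": [[0, 0, 0], [0, 0, 0], [0, 0, 0], [0, 0, 0], [0, 0, 0]], "gripper": [1, 1, 1, 1, 1]}}

```text
time: 5.45
tcp_pos: [632.2, -127.3, 158.0]
ee_rot: [0.23, 0.973, -0.0, 0.0]
force: [-0.1, -0.6, 0.0]
opening: -0.1
grip_force: 0.0
```

Emit:
{"op": "servo_tool", "data": {"twist": [[0, 0, 0], [0, 0, 0], [0, 0, 0], [0, 0, 0], [0, 0, 0]], "translation": [[0, 0, 0], [0, 0, 0], [0, 0, 0], [0, 0, 0], [0, 0, 0]], "gripper": [1, 1, 1, 1, 1]}}

```text
time: 5.87
tcp_pos: [632.2, -127.3, 158.0]
ee_rot: [0.23, 0.973, -0.0, -0.0]
force: [-0.4, -0.4, 0.5]
opening: 0.0
grip_force: 0.0
```

Emit:
{"op": "servo_tool", "data": {"twist": [[0, 0, 0], [0, 0, 0], [0, 0, 0], [0, 0, 0], [0, 0, 0]], "translation": [[0, 0, 0.05], [0, 0, 0.12], [0, 0.05, 0.16], [0.02, 0.13, 0.16], [0.04, 0.2, 0.16]], "gripper": [1, 1, 1, 1, 1]}}

```text
time: 6.28
tcp_pos: [648.6, -46.5, 223.5]
ee_rot: [0.231, 0.973, 0.0, 0.001]
force: [0.3, 1.9, -0.1]
opening: 0.1
grip_force: 0.0
```

Emit:
{"op": "servo_tool", "data": {"twist": [[0, 0, 0], [0, 0, 0], [0, 0, 0], [0, 0, 0], [0, 0, 0]], "translation": [[0.01, 0.1, 0], [0.02, 0.18, 0], [0.02, 0.2, 0], [0.02, 0.2, -0.05], [0.02, 0.2, -0.09]], "gripper": [1, 1, 1, 1, 1]}}

```text
time: 6.7
tcp_pos: [656.4, 33.8, 185.7]
ee_rot: [0.229, 0.973, 0.0, 0.001]
force: [-0.2, -0.2, -0.4]
opening: 0.0
grip_force: 0.0
```

Emit:
{"op": "servo_tool", "data": {"twist": [[0, 0, 0], [0, 0, 0], [0, 0, 0], [0, 0, 0], [0, 0, 0]], "translation": [[0, 0, -0.04], [0, 0, -0.06], [0, 0, -0.07], [0, 0, -0.07], [0, 0, -0.07]], "gripper": [1, 1, 1, 1, 1]}}

```text
time: 7.12
tcp_pos: [656.5, 32.5, 158.6]
ee_rot: [0.23, 0.973, 0.0, 0.0]
force: [-0.4, 0.2, 0.7]
opening: 0.1
grip_force: 0.0
```

```bash
python3 - <<'E'
from rig import telemetry,vision
import cv2
from h import *
s=telemetry.read_state();t=np.array(s["tcp_pos"]);tip=t-[0,0,19];print(s["time"],t)
c=vision.camera("scene");f=cv2.resize(c["frame"][160:260,240:360],None,fx=6,fy=6,interpolation=cv2.INTER_CUBIC)
for X,k in((tip,(0,0,255)),((657,34,84),(0,255,0))):
    q=proj(c,X);print(q);cv2.drawMarker(f,tuple(((q-[240,160]+.5)*6).astype(int).tolist()),k,0,12)
cv2.imwrite("pics/c4.png",f)
E
```

```text
7.1167 [656.4791985   32.53015838 158.62426919]
[300.75980475 213.58012772]
[300.36159613 221.63591342]
```

View pics/c4.png

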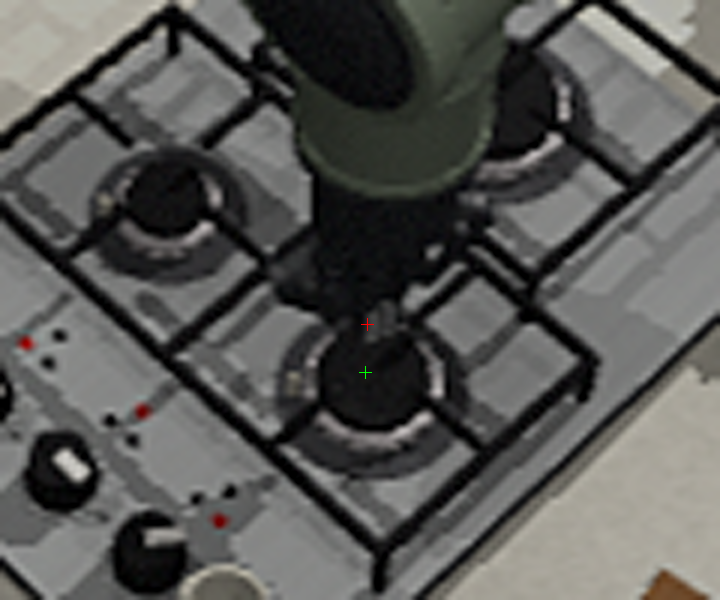

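The tip, near (380,330) in the crop, is above the cap centre near (373,378), within about 5 mm. I'll dwell, then hand in.

Emit:
{"op": "servo_tool", "data": {"twist": [[0, 0, 0], [0, 0, 0], [0, 0, 0], [0, 0, 0], [0, 0, 0]], "translation": [[0, 0, 0], [0, 0, 0], [0, 0, 0], [0, 0, 0], [0, 0, 0]], "gripper": [1, 1, 1, 1, 1]}}

```text
time: 7.58
tcp_pos: [656.2, 32.7, 158.1]
ee_rot: [0.23, 0.973, 0.0, 0.0]
force: [-0.4, 0.2, 0.1]
opening: 0.3
grip_force: 0.0
```

Emit:
{"op": "servo_tool", "data": {"twist": [[0, 0, 0], [0, 0, 0], [0, 0, 0], [0, 0, 0], [0, 0, 0]], "translation": [[0, 0, 0], [0, 0, 0], [0, 0, 0], [0, 0, 0], [0, 0, 0]], "gripper": [1, 1, 1, 1, 1]}}

```text
time: 8.0
tcp_pos: [656.2, 32.7, 158.0]
ee_rot: [0.23, 0.973, -0.0, -0.0]
force: [-0.3, 0.4, 0.2]
opening: 0.1
grip_force: 0.0
```

Emit:
{"op": "servo_tool", "data": {"twist": [[0, 0, 0], [0, 0, 0], [0, 0, 0], [0, 0, 0], [0, 0, 0]], "translation": [[0, 0, 0], [0, 0, 0], [0, 0, 0], [0, 0, 0], [0, 0, 0]], "gripper": [1, 1, 1, 1, 1]}}

```text
time: 8.42
tcp_pos: [656.2, 32.7, 158.0]
ee_rot: [0.23, 0.973, 0.0, 0.0]
force: [-0.1, -0.7, 0.7]
opening: -0.2
grip_force: 0.0
```

Emit:
{"op": "servo_tool", "data": {"twist": [[0, 0, 0], [0, 0, 0], [0, 0, 0], [0, 0, 0], [0, 0, 0]], "translation": [[0, 0, 0], [0, 0, 0], [0, 0, 0], [0, 0, 0], [0, 0, 0]], "gripper": [1, 1, 1, 1, 1]}}

```text
time: 8.83
tcp_pos: [656.2, 32.7, 158.0]
ee_rot: [0.23, 0.973, -0.0, 0.0]
force: [0.1, -0.9, -0.3]
opening: 0.0
grip_force: 0.0
```

Emit:
{"op": "servo_tool", "data": {"twist": [[0, 0, 0], [0, 0, 0], [0, 0, 0], [0, 0, 0], [0, 0, 0]], "translation": [[0, 0, 0], [0, 0, 0], [0, 0, 0], [0, 0, 0], [0, 0, 0]], "gripper": [1, 1, 1, 1, 1]}}

```text
time: 9.25
tcp_pos: [656.2, 32.7, 158.0]
ee_rot: [0.23, 0.973, -0.0, 0.0]
force: [-0.4, 0.1, -0.5]
opening: 0.1
grip_force: 0.0
```

```bash
python3 -c "
from rig import job
print(job.close_job())"
```

```text
the job is handed in; nothing more can be done
None
```

I pointed at the rear control, the one left on, for over two seconds, then at the rear burner it feeds, and handed the job in at about 9 s still pointing there; I saw no sign of contact, and no verdict was returned.

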